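# Set the steady foot of the eyelet press on its bearing plate

## Robot

A 6-joint arm with a two-finger parallel gripper is mounted at the origin on the work surface. World frame = base frame: x ahead of the robot, y to its left, z up, the work surface at z = 0. Lengths are in m, angles in rad, forces in N, time in s.
With the tool pointing down it reaches from about 0.35 to 0.975 m from the base axis. Payload 4.9 kg.
Tool frame: the origin (TCP) lies midway between the tips of the shut fingers; the grasp point (between the pads) lies 19 mm behind it; z points along the fingers, y is the line along which they close (so a half turn about z gives the same grasp; the last joint's range is limited). The gripper opens to 85 mm and grips with 20 to 120 N. Pads are 22 mm wide; open, the fingers measure 114 mm over their backs; the gripper's body (76 mm by 85 mm) begins 54 mm behind the grasp point. The pads swing forward as they close: fully open they stand 13 mm farther back than shut.
Start: joints at [-1.262, 0.053, 1.613, -0, 1.476, -0.119], TCP at [0.259, -0.569, 0.231] pointing down, gripper open.
Joint ranges: [-3.01, 3.01], [-1.01, 2.22], [0.06, 2.58], [-1.02, 4.17], [0.09, 2.62], [-3.14, 3.14]. Speed limits (rad/s): [2.57, 2.57, 3.14, 3.14, 3.14, 3.14].

## Interface

Orientations are given as a unit quaternion [w, x, y, z].
In Python, from plant import state, grab_frame, camera_info, job_done, spot_in, masks_of, pinpoint gives the robot as it stands.
- The arm moves only by the shell command python3 -m handwheel 'ROWS' [OPENING]. ROWS is JSON, a list that holds one entry, the list of rows, each a list of 6 numbers: the shift along the world's x, y, z in m, then the turn, a rotation vector about the world's x, y, z in degrees. In form: [[[tx, ty, tz, ax, ay, az], ...]]. A call has 1 to 20 rows; each row shifts and turns the commanded pose from where the row before left it; what a row does not reach is not made up. A row lasts 1/12 s, in which the tool goes at most 41.7 mm and 7.16 degrees, less where a joint would pass 70% of its speed; a pose out of reach is approached as far as the arm can. A call is refused whole if a number of a shift passes 0.0417 or a number of a turn 7.16, either way. A call with a gripper value outside its range is refused whole. OPENING is the opening, from 0 (shut) to 1 (fully open), set as the call begins (- or left out, the last holds). The fingers move at their own pace and stop on an object; the grip force is fixed at half the most. Time passes only in rows, so rows that do not move let the fingers close. It gives the time, the measured TCP pose, the force, the opening and the grip force at its end, in the units of the state.
- state(): the state, without advancing time (a new reading comes with each control period).
- grab_frame(name): name is "scene" or "side" or "wrist"; returns (picture, depth): 480x640x3 uint8, blue, green, red; 480x640 float32, m along the optical axis (not along the pixel's ray), 0 where there is no reading.
- camera_info(name): a dict with "fx", "fy", "cx", "cy" (pixels), "T" (4x4, takes a point from camera to world coordinates). Camera axes: x right, y up, looking along -z (the intrinsics and any distortion apply to the point x, -y, -z); pixel columns grow to the right and rows downward; lengths in m; the calibration is good to about 2 mm. The wrist camera is an equidistant fisheye: a pixel r from the principal point sees the ray r / f radians off the axis. A picture is of the moment at which its call begins: read the wrist's pose just before it. camera_info takes no time and is no camera call; for the wrist camera it gives the pose at the moment of the call.
- job_done(): hands the job in; it is judged then, once.
Trained networks look in the newest picture that a camera, given by its name, has taken for a name from the list of things; names that differ only in an ending like _2 or _b are one class to them, and where a whole thing is asked for, a point or a joint stands for the part that bears it (a point fixed in the world has none). Each returns a list of dicts, best first, with "conf" (0 to 1); they miss things now and then, are a little off and sometimes report something else, mostly with a low value. They report only what shows in the picture. A call takes as long as a camera call. They do not tell look-alikes from the thing itself.
- spot_in(camera, thing): "box" ([left, top, width, height] in pixels, round what is visible of it).
- masks_of(camera, thing): "region" (480x640 bool, what is visible of it) and "box" ([left, top, width, height] in pixels, round what is visible of it).
- pinpoint(camera, thing): "position" ([column, row] in pixels: a listed point, or the origin of a listed thing).
The state is a dict: "time": time; "joint_pos": joint angles; "joint_vel": joint speeds; "joint_efforts": joint torques, N m; "tool_pos": TCP position; "tool_rot": TCP orientation; "contact_force": force on the tool from outside, world axes, zero at the start; "ft_torque": the same for the moment, N m; "gripper_width": opening from 0.0 (shut) to 1.0 (fully open); "grasp_force": force on a finger pad.
Only numpy, scipy, OpenCV 4.12 (cv2) and the standard library are available. Lean on these libraries where they do the work, as an engineer would, in place of code of your own. Each camera call takes 0.05 s, during which the arm holds its last target. There are 200 camera calls.

## Task

Put the steel bearing plate flat on the bench under the raised foot of the press, with its brass disc centred beneath the foot. Then turn the red knob clockwise to screw the foot down until it just bears on the plate with light pressure, without jamming it down, let go, and leave the pot, jar and mallet where they stand.

Things in the scene. Friction and masses are not known exactly. Their poses are not given: they have to be found in the camera images.
- press: Fixed dark green iron hand press. Origin on the bench (z 0) on the foot's vertical screw axis. Along its +y an outrigger arm 28 mm wide, 46 to 68 mm above the bench, runs to the column: base 150 x 130 mm centred at (20, 235) mm, 203 mm high, hand lever beyond up to 280 mm high. On the screw axis the arm ends in a boss 38 mm across, 45 to 70 mm above the bench; below it all is free from -x, +x, -y.
- foot: Adjustable foot, one solid piece: round rubber-faced sole 50 mm across, 9 mm thick, a stud through the boss, a red knob on top. Origin at the centre of the sole's underside, z up. Knob: disc 44 mm across (64 to 72 mm above the origin) with a bar grip 42 mm long along this body's x, 14 mm thick along its y, 70 to 108 mm above the origin. Clockwise seen from above screws it down 1.25 mm per radian.
- foot_sole (a point): Centre of the underside of the foot's sole, on the screw axis. It starts 12.5 to 15 mm above the bench and can go down to 7 mm. Once the sole touches the plate, the bearing force rises by roughly 75 N per millimetre of screw travel (about 9 N per 0.1 rad); 5 to 10 N is right.
- foot_grip (a point): On the screw axis at the height to grip the knob's bar: 95 mm above the sole, 13 mm below the bar's top. Turning free takes about 0.03 N m; the sole turns too, so once it bears on the plate it rubs and the turning moment rises by 0.01 to 0.02 N m per newton of bearing force. The screw stays where it is left. Closing the fingers on a skewed bar turns it a little.
- plate: Loose steel bearing plate, 0.3 to 0.6 kg, lying on the bench: a pad 70 x 70 mm, 10 mm thick, with a brass disc 50 mm across in its centre, and a neck 26 mm wide and 10 mm thick running from the pad along -x to 138 mm from the pad's centre. On the neck stands a yellow grip tab. Origin under the pad's centre, on the bench; z up.
- plate_seat (a point): centre of the pad's upper face (10 mm above the plate's origin), centre of the brass disc
- plate_tab (a point): grip point of the yellow tab, 118 mm from the pad's centre along the plate's -x, 44 mm above its underside. The tab is 12 mm thick along the plate's y, 32 mm long along its x, and reaches 60 mm above the underside.
- pot: terracotta plant pot, 86 mm across, 75 mm high plus a small plant; origin under its centre; leave alone
- jar: amber jar with brass lid, 60 mm across, 85 mm high; origin under its centre; leave alone
- mallet: wooden mallet lying on the bench, 52 mm high, about 230 mm long along its x (head from +30 to +110 mm, handle to -120 mm); leave alone
Not all that is in view belongs to the job. Of the things shaped like the plate, the steel one is meant.

How it is judged:
On the way:
1. the plate lies flat on the bench under the foot, its brass disc centred under the sole within 10 mm, the foot not yet touching it (horizontal distance between plate_seat and foot_sole below 0.01 m and height (world z) of plate below 0.002 m and angle between plate's own z axis and vertical below 0.03 rad and contact force between foot and plate below 0.3 N), for 0.2 s.
At the end, for the whole second after the job is handed in: The foot bears on the plate with 1 to 20 N; the plate lies flat on the bench with the brass disc's centre within 12 mm of the screw axis; plate and foot are at rest (contact force between foot and plate between 1 and 20 N and horizontal distance between plate_seat and foot_sole below 0.012 m and angle between plate's own z axis and vertical below 0.03 rad and height (world z) of plate below 0.002 m and linear speed of plate below 0.01 m/s and angular speed of foot below 0.05 rad/s); the robot touches nothing.
It fails at once if the foot is jammed down on the plate with more than 40 N (contact force between foot and plate above 40 N).
It fails at once if the pot, jar or mallet is moved by more than 15 mm (distance of any of pot, jar, mallet from where it was at the start of the episode above 0.015 m).
It also fails if it takes over 72 s, if anything falls off the work surface, if the arm or the gripper's body presses on something with over 40 N, if the wrist force passes 120 N, or if a joint passes its speed limit or range.

## Working session

There is one attempt and no reset: what is moved stays moved. The work goes in short steps, Python scripts to look and compute and a shell command to move; the robot and the scene stay as the last step left them, time stands still between calls to the robot, and variables do not carry over. Pictures are saved under pics/ and viewed, at most 10 in all, crops included, and the job is handed in when it is done.

```bash
ls; mkdir -p pics; cat > h.py <<'E'
import numpy as np, cv2
from plant import *
def world(cam,px,depth=None,z=None,ci=None):
    ci=ci or camera_info(cam); u,v=px
    x=(u-ci["cx"])/ci["fx"]; y=(v-ci["cy"])/ci["fy"]
    if cam=="wrist":
        r=np.hypot(x,y); s=np.tan(r)/r if r>1e-9 else 1; x*=s;y*=s
    d=np.array([x,-y,-1.]); T=np.array(ci["T"]); R,t=T[:3,:3],T[:3,3]; d=R@d
    if z is not None: return t+d*(z-t[2])/d[2]
    return t+d*depth
def dep(D,px,k=2):
    u,v=int(round(px[0])),int(round(px[1])); w=D[max(v-k,0):v+k+1,max(u-k,0):u+k+1]; w=w[w>0]
    return float(np.median(w)) if w.size else None
E
python3 - <<'E'
from h import *
np.set_printoptions(precision=3,suppress=True)
s=state(); print(s["time"],s["tool_pos"],s["tool_rot"])
for c in ("scene","side"):
    P,D=grab_frame(c); cv2.imwrite(f"pics/{c}0.png",P); ci=camera_info(c)
    for n in ("plate_seat","plate_tab","foot_sole","foot_grip","press","pot","jar","mallet"):
        for r in pinpoint(c,n)[:3]:
            p=r["position"]; d=dep(D,p); 
            zz={"plate_seat":.01,"plate_tab":.044,"foot_sole":.0135,"foot_grip":.1085}.get(n,0)
            print(c,n,round(r["conf"],2),np.round(p,0),world(c,p,d,ci=ci) if d else None,world(c,p,z=zz,ci=ci))
E
```

```text
pics
0.0 [ 0.259 -0.568  0.23 ] [-0.001  0.977  0.212 -0.   ]
scene plate_seat 0.89 [306. 301.] [ 0.61  -0.237  0.01 ] [ 0.609 -0.237  0.01 ]
scene plate_seat 0.73 [402. 220.] [ 0.281 -0.224  0.01 ] [ 0.281 -0.224  0.01 ]
scene plate_seat 0.72 [203. 194.] [ 0.542 -0.65   0.009] [ 0.543 -0.649  0.01 ]
scene plate_tab 0.79 [238. 164.] [ 0.434 -0.633  0.052] [ 0.427 -0.642  0.044]
scene plate_tab 0.73 [360. 218.] [ 0.375 -0.283  0.045] [ 0.375 -0.284  0.044]
scene plate_tab 0.71 [413. 367.] [0.609 0.016 0.051] [0.606 0.015 0.044]
scene foot_sole 0.9 [412. 370.] [0.602 0.013 0.027] [0.595 0.011 0.013]
scene foot_grip 0.95 [429. 345.] [0.595 0.025 0.116] [0.59  0.023 0.109]
scene foot_grip 0.46 [413. 370.] [0.603 0.014 0.028] [0.646 0.028 0.109]
scene press 0.75 [417. 377.] [0.608 0.027 0.027] [0.594 0.023 0.   ]
scene pot 0.6 [292. 377.] [ 0.77  -0.12   0.075] [ 0.745 -0.147 -0.   ]
scene jar 0.73 [244. 325.] [ 0.744 -0.271  0.04 ] [ 0.729 -0.294  0.   ]
scene mallet 0.96 [254. 230.] [ 0.538 -0.468  0.003] [ 0.536 -0.47   0.   ]
side plate_seat 0.96 [351. 244.] [ 0.603 -0.242  0.01 ] [ 0
[... 362 characters left out ...]
5.] [ 0.487 -0.27   0.054] [ 0.487 -0.263  0.044]
side foot_sole 0.74 [334. 156.] [0.588 0.005 0.028] [0.59  0.02  0.014]
side foot_sole 0.55 [335. 158.] [0.591 0.001 0.028] [0.593 0.016 0.014]
side foot_grip 0.87 [334. 127.] [0.586 0.011 0.114] [0.587 0.017 0.109]
side press 0.96 [335. 162.] [ 0.589 -0.008  0.022] [0.592 0.014 0.   ]
side pot 0.82 [408. 210.] [ 0.729 -0.184  0.044] [ 0.741 -0.146  0.   ]
side jar 0.6 [410. 265.] [ 0.712 -0.323  0.038] [ 0.722 -0.296  0.   ]
side jar 0.36 [350. 247.] [ 0.6   -0.249  0.01 ] [ 0.602 -0.241  0.   ]
side mallet 0.83 [328. 345.] [ 0.534 -0.474  0.002] [ 0.534 -0.473  0.   ]
side mallet 0.2 [354. 246.] [ 0.607 -0.247  0.011] [ 0.609 -0.239  0.   ]
```

View pics/scene0.png

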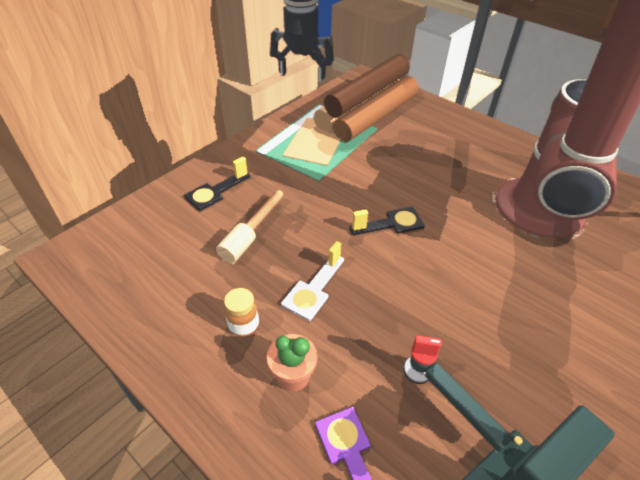

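View pics/side0.png

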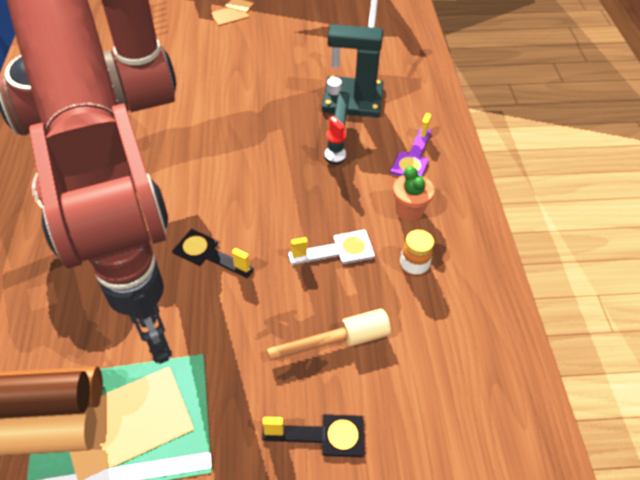

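Candidates (scene px): black (203,194), black (402,220), light grey (306,301), purple (342,433). The light-grey one fits bare steel. I'll confirm it with a crop.

```bash
python3 - <<'E'
from h import *
P=cv2.imread("pics/scene0.png"); cv2.imwrite("pics/crop.png",cv2.resize(P[230:420,230:470],None,fx=3,fy=3,interpolation=cv2.INTER_CUBIC))
print(world("side",(353,95),z=.0), world("side",(325,107),z=.0),world("side",(383,108),z=.0))
E
```

```text
[0.66268318 0.26045998 0.        ] [0.58498933 0.21672057 0.        ] [0.73442383 0.20354528 0.        ]
```

View pics/crop.png

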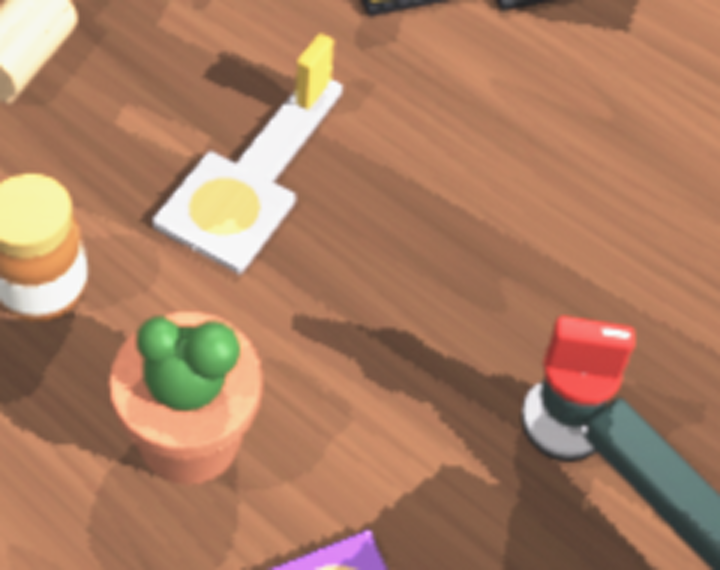

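The grey-white plate at crop (225,207) is the steel one, with a brass disc and yellow tab at (315,70). The red knob is at (590,360). Moving above the tab.

```bash
python3 -m handwheel '[[[0.018,0.025,-0.004,0,0,-1.1],[0.018,0.025,-0.004,0,0,-1.1],[0.018,0.025,-0.004,0,0,-1.1],[0.018,0.025,-0.004,0,0,-1.1],[0.018,0.025,-0.004,0,0,-1.1],[0.018,0.025,-0.004,0,0,-1.1],[0.018,0.025,-0.004,0,0,-1.1],[0.018,0.025,-0.004,0,0,-1.1],[0.018,0.025,-0.004,0,0,-1.1],[0.018,0.025,-0.004,0,0,-1.1],[0.018,0.025,-0.004,0,0,-1.1],[0.018,0.025,-0.004,0,0,-1.1],[0,0,0,0,0,0],[0,0,0,0,0,0],[0,0,0,0,0,0]]]' 1
python3 - <<'E'
from h import *
np.set_printoptions(precision=4,suppress=True)
s=state(); print(s["tool_pos"],s["tool_rot"],s["joint_pos"])
for c in ("wrist","side"):
    ci=camera_info(c); P,D=grab_frame(c); cv2.imwrite(f"pics/{c}1.png",P)
    for n in ("plate_seat","plate_tab","foot_sole","foot_grip"):
        for r in pinpoint(c,n)[:3]:
            zz={"plate_seat":.01,"plate_tab":.044,"foot_sole":.0135,"foot_grip":.1085}[n]
            print(c,n,round(r["conf"],2),np.round(r["position"],0),world(c,r["position"],z=zz,ci=ci),dep(D,r["position"]))
E
```

```text
time: 2.15
tool_pos: [0.4752, -0.2689, 0.1835]
tool_rot: [0.0, 0.995, 0.099, -0.0]
contact_force: [-0.6, -0.2, 1.1]
gripper_width: 0.995
grasp_force: 0.0
[ 0.4752 -0.2689  0.1835] [ 0.0003  0.9951  0.0988 -0.0001] [-0.651  -0.102   1.8458 -0.0005  1.3976  0.7219]
wrist plate_seat 0.72 [236. 392.] [ 0.2682 -0.2219  0.01  ] 0.37307459115982056
wrist plate_seat 0.7 [316.  61.] [ 0.607  -0.2418  0.01  ] 0.2865985333919525
wrist plate_tab 0.67 [312. 208.] [ 0.4879 -0.263   0.044 ] 0.2699137330055237
wrist plate_tab 0.62 [617. 329.] [ 0.4268 -0.6341  0.044 ] 0.3184458017349243
wrist plate_tab 0.6 [314. 344.] [ 0.3697 -0.2876  0.044 ] 0.3007931709289551
wrist foot_sole 0.91 [56. 57.] [0.5895 0.0183 0.0135] 0.2624092698097229
side plate_seat 0.92 [409. 167.] [ 0.7638 -0.022   0.01  ] 1.2926397323608398
side plate_seat 0.86 [340. 436.] [ 0.5391 -0.6522  0.01  ] 1.0508421659469604
side plate_seat 0.8 [353. 247.] [ 0.6071 -0.2486  0.01  ] 1.302669882774353
side plate_tab 0.84 [426. 121.] [0.8208 0.096  0.044 ] 1.4781124591827393
side plate_tab 0.81 [240. 258.] [ 0.3716 -0.2884  0.044 ] 1.2298588752746582
side plate_tab 0.6 [300. 245.] [ 0.4939 -0.2631  0.044 ] 1.2540903091430664
side foot_grip 0.76 [334. 127.] [0.5864 0.017  0.1085] 1.382533311843872
```

View pics/wrist1.png

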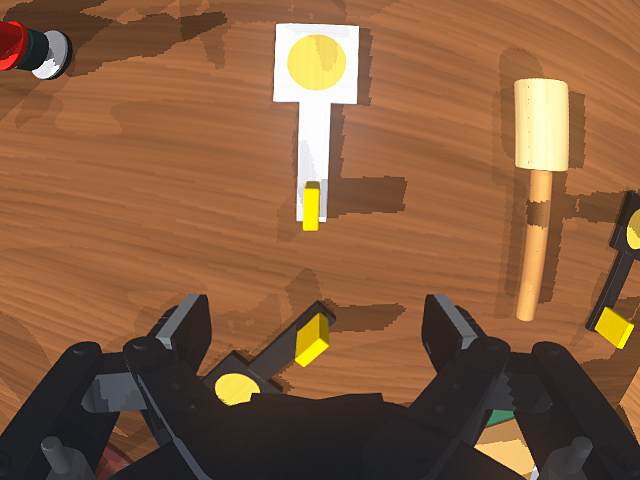

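The wrist view shows the steel plate at (316,61) and its tab at (312,208), just ahead of the fingers. Yaw is about 10°. Descending to grip.

```bash
python3 -m handwheel '[[[0.0065,0.003,0,0,0,-1.3],[0.0065,0.003,0,0,0,0],[0,0,-0.02,0,0,0],[0,0,-0.02,0,0,0],[0,0,-0.02,0,0,0],[0,0,-0.02,0,0,0],[0,0,-0.02,0,0,0],[0,0,-0.02,0,0,0],[0,0,-0.02,0,0,0],[0,0,-0.01,0,0,0],[0,0,-0.005,0,0,0],[0,0,0,0,0,0],[0,0,0,0,0,0]]]' 1
python3 -m handwheel '[[[0,0,0,0,0,0],[0,0,0,0,0,0],[0,0,0,0,0,0],[0,0,0,0,0,0],[0,0,0,0,0,0],[0,0,0,0,0,0],[0,0,0,0,0,0],[0,0,0,0,0,0],[0,0,0,0,0,0],[0,0,0,0,0,0],[0,0,0,0,0,0],[0,0,0,0,0,0]]]' 0
```

```text
time: 3.73
tool_pos: [0.4889, -0.263, 0.0291]
tool_rot: [0.0, 0.996, 0.087, 0.0]
contact_force: [-0.7, 0.2, 0.3]
gripper_width: 0.998
grasp_force: 0.0
time: 4.73
tool_pos: [0.4885, -0.2629, 0.0287]
tool_rot: [0.0, 0.996, 0.087, 0.0]
contact_force: [-0.7, -0.5, 4.1]
gripper_width: 0.134
grasp_force: 59.2
```

```bash
python3 -m handwheel '[[[0,0.006,0,0,0,0],[0,0.012,0,0,0,0],[0,0.015,0,0,0,0],[0,0.015,0,0,0,0],[0,0.015,0,0,0,0],[0,0.015,0,0,0,0],[0,0.015,0,0,0,0],[0,0.015,0,0,0,0],[0,0.015,0,0,0,0],[0,0.015,0,0,0,0],[0,0.015,0,0,0,0],[0,0.012,0,0,0,0],[0,0.006,0,0,0,0],[0,0,0,0,0,0],[0,0,0,0,0,0],[0,0,0,0,0,0]]]'
python3 - <<'E'
from h import *
np.set_printoptions(precision=4,suppress=True)
s=state(); print(s["tool_pos"],s["tool_rot"])
for c in ("wrist","scene"):
    ci=camera_info(c); P,D=grab_frame(c); cv2.imwrite(f"pics/{c}2.png",P)
    for n in ("plate_seat","plate_tab","foot_sole","foot_grip"):
        for r in pinpoint(c,n)[:3]:
            zz={"plate_seat":.01,"plate_tab":.044,"foot_sole":.0135,"foot_grip":.1085}[n]
            print(c,n,round(r["conf"],2),np.round(r["position"],0),world(c,r["position"],z=zz,ci=ci),dep(D,r["position"]))
E
```

```text
time: 6.07
tool_pos: [0.4882, -0.0892, 0.0286]
tool_rot: [-0.002, 0.996, 0.088, -0.0]
contact_force: [-0.5, 4.4, 7.7]
gripper_width: 0.132
grasp_force: 60.0
[ 0.4882 -0.0892  0.0286] [-0.002   0.9962  0.0876 -0.    ]
wrist plate_seat 0.8 [316.  23.] [ 0.6058 -0.0678  0.01  ] 0.14110198616981506
wrist plate_tab 0.64 [318. 317.] [ 0.4892 -0.0896  0.044 ] 0.12267100065946579
wrist foot_sole 0.62 [123.  37.] [0.5914 0.0207 0.0135] 0.1265948861837387
wrist foot_sole 0.49 [317.  23.] [ 0.6048 -0.0686  0.0135] 0.14118240773677826
scene plate_seat 0.82 [347. 431.] [ 0.757  -0.0097  0.01  ] 0.7706015110015869
scene plate_seat 0.82 [204. 194.] [ 0.5397 -0.6475  0.01  ] 1.165930986404419
scene plate_seat 0.8 [402. 219.] [ 0.2805 -0.2263  0.01  ] 0.7460706830024719
scene plate_tab 0.95 [401. 293.] [ 0.4859 -0.0928  0.044 ] 0.9025669097900391
scene plate_tab 0.84 [237. 163.] [ 0.426  -0.6454  0.044 ] 1.181220531463623
scene plate_tab 0.8 [360. 216.] [ 0.3686 -0.2868  0.044 ] 1.0607259273529053
scene foot_sole 0.87 [414. 373.] [0.5986 0.0165 0.0135] 0.8243163824081421
scene foot_grip 0.76 [431. 347.] [0.5915 0.0271 0.1085] 0.7644876837730408
```

View pics/wrist2.png

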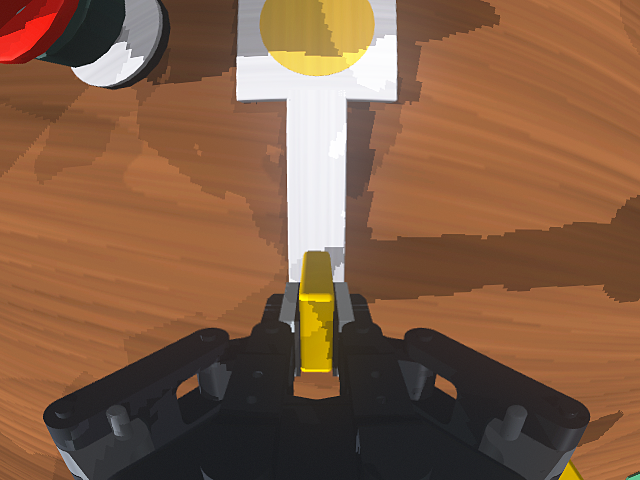

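The wrist view shows the plate held square with its pad at (316,23), and the foot's sole at (123,37). Sliding it under.

```bash
python3 -m handwheel '[[[-0.004,0.006,0,0,0,0],[-0.005,0.01,0,0,0,0],[-0.005,0.01,0,0,0,0],[0,0.01,0,0,0,0],[0,0.01,0,0,0,0],[0,0.01,0,0,0,0],[0,0.01,0,0,0,0],[0,0.01,0,0,0,0],[0,0.007,0,0,0,0],[0,0.004,0,0,0,0],[0,0,0,0,0,0],[0,0,0,0,0,0],[0,0,0,0,0,0]]]'
python3 - <<'E'
from h import *
np.set_printoptions(precision=4,suppress=True)
s=state(); print(s["tool_pos"],s["tool_rot"])
for c in ("wrist","scene","side"):
    ci=camera_info(c); P,D=grab_frame(c); cv2.imwrite(f"pics/{c}3.png",P)
    for n in ("plate_seat","plate_tab","foot_sole","foot_grip"):
        for r in pinpoint(c,n)[:2]:
            zz={"plate_seat":.01,"plate_tab":.044,"foot_sole":.0135,"foot_grip":.1085}[n]
            print(c,n,round(r["conf"],2),np.round(r["position"],0),world(c,r["position"],z=zz,ci=ci),dep(D,r["position"]))
E
```

```text
time: 7.65
tool_pos: [0.4737, -0.0032, 0.0286]
tool_rot: [-0.001, 0.996, 0.088, -0.0]
contact_force: [-0.5, -0.1, 6.8]
gripper_width: 0.127
grasp_force: 59.9
[ 0.4737 -0.0032  0.0286] [-0.0006  0.9962  0.0875 -0.0001]
wrist plate_tab 0.95 [319. 317.] [ 0.4746 -0.0041  0.044 ] 0.12236347049474716
scene plate_seat 0.97 [341. 431.] [ 0.7637 -0.0167  0.01  ] 0.7703760862350464
scene plate_seat 0.81 [415. 374.] [0.5958 0.0185 0.01  ] 0.8231675028800964
scene plate_tab 0.97 [443. 313.] [ 0.473  -0.0055  0.044 ] 0.8729379177093506
scene plate_tab 0.83 [362. 217.] [ 0.3669 -0.2824  0.044 ] 1.0651118755340576
scene foot_sole 0.74 [417. 376.] [0.5997 0.024  0.0135] 0.8220303654670715
scene foot_sole 0.58 [294. 377.] [ 0.7471 -0.1396  0.0135] 0.7662558555603027
scene foot_grip 0.59 [430. 346.] [0.5898 0.0245 0.1085] 0.7630434036254883
side plate_seat 0.92 [407. 164.] [ 0.7608 -0.0132  0.01  ] 1.4532949924468994
side plate_seat 0.78 [199. 244.] [ 0.2807 -0.2224  0.01  ] 1.305798053741455
side plate_tab 0.91 [242. 259.] [ 0.3752 -0.2909  0.044 ] 1.2309296131134033
side plate_tab 0.9 [286. 156.] [ 0.475  -0.0031  0.044 ] 1.356518030166626
side foot_sole 0.51 [286. 159.] [0.4764 0.0198 0.0135] 1.4007508754730225
side foot_grip 0.55 [335. 126.] [0.5881 0.0189 0.1085] 1.3780629634857178
```

View pics/wrist3.png

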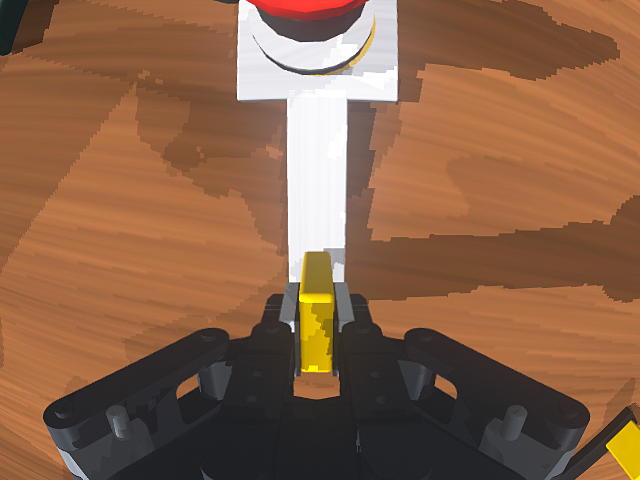

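The sole sits over the disc at about (314,25), with the disc centred near (317,23), so they agree within 2 mm. Releasing, lifting straight up, then looking at the knob.

```bash
python3 -m handwheel '[[[0,0,0,0,0,0],[0,0,0,0,0,0],[0,0,0,0,0,0],[0,0,0,0,0,0],[0,0,0,0,0,0],[0,0,0,0,0,0],[0,0,0,0,0,0],[0,0,0.01,0,0,0],[0,0,0.02,0,0,0],[0,0,0.03,0,0,0],[0,0,0.03,0,0,0],[0,0,0.03,0,0,0],[0,0,0.03,0,0,0],[0,0,0.03,0,0,0],[0,0,0.02,0,0,0],[0,0,0,0,0,0],[0,0,0,0,0,0],[0,0,0,0,0,0]]]' 1
python3 - <<'E'
from h import *
np.set_printoptions(precision=4,suppress=True)
s=state(); print(s["tool_pos"],s["tool_rot"],s["joint_pos"],s["contact_force"],s["ft_torque"])
c="wrist"
ci=camera_info(c); P,D=grab_frame(c)
for n in ("plate_seat","plate_tab","foot_sole","foot_grip"):
        for r in pinpoint(c,n)[:2]:
            zz={"plate_seat":.01,"plate_tab":.044,"foot_sole":.0135,"foot_grip":.1085}[n]
            print(c,n,round(r["conf"],2),np.round(r["position"],0),world(c,r["position"],z=zz,ci=ci),dep(D,r["position"]))
# red points near top of bar
hsv=cv2.cvtColor(P,cv2.COLOR_BGR2HSV); m=((hsv[...,0]<8)|(hsv[...,0]>172))&(hsv[...,1]>150)&(hsv[...,2]>60)
pts=np.array([world(c,(u,v),D[v,u],ci=ci) for v,u in np.argwhere(m) if D[v,u]>0])
pts=pts[np.hypot(pts[:,0]-.59,pts[:,1]-.018)<.04]
print(len(pts),pts[:,2].max())
t=pts[pts[:,2]>np.percentile(pts[:,2],99)-.006]
print(len(t),t.mean(0),np.median(t[:,2]),cv2.minAreaRect((t[:,:2]*1000).astype(np.float32)))
cv2.imwrite("pics/wrist4.png",cv2.resize(P[0:300,170:470],None,fx=2,fy=2))
E
```

```text
time: 9.9
tool_pos: [0.4737, -0.0046, 0.2275]
tool_rot: [-0.0, 0.996, 0.087, -0.001]
contact_force: [-0.3, 0.6, -0.9]
gripper_width: 1.001
grasp_force: 0.0
[ 0.4737 -0.0046  0.2275] [-0.0002  0.9962  0.0872 -0.0006] [-0.167  -0.3196  1.9566  0.      1.5059  1.2291] [-0.3118  0.5622 -0.8885] [0.0116 0.0289 0.0267]
wrist plate_tab 0.73 [537. 346.] [ 0.3663 -0.2888  0.044 ] 0.09303630143404007
wrist plate_tab 0.56 [319. 216.] [ 0.4725 -0.007   0.044 ] 0.31615322828292847
wrist foot_sole 0.92 [312.  84.] [0.5911 0.0209 0.0135] 0.26271167397499084
wrist foot_grip 0.91 [311.  62.] [0.5936 0.0205 0.1085] 0.2247268557548523
wrist foot_grip 0.67 [586.  49.] [ 0.6725 -0.2019  0.1085] 0.30019521713256836
2411 0.12508130820252106
1140 [0.5904 0.0191 0.1227] 0.1228762519444518 ((590.6422729492188, 19.8120174407959), (14.43779182434082, 41.53813171386719), 31.2835636138916)
```

View pics/wrist4.png

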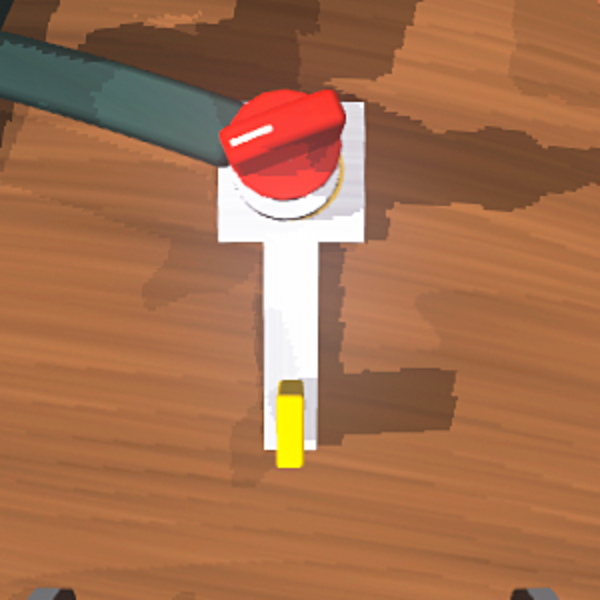

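Knob bar: centre (0.5906, 0.0195), top z 0.123, so the sole is at about 14.8 mm. The long axis points at 121° in world yaw. In the picture the bar spans (225,145)–(340,105), which agrees. Yaw 121° leaves about 206° of clockwise range. Turning and moving over it.

```bash
python3 -m handwheel '[[[0.0069,0.0014,0,0,0,6.55],[0.0069,0.0014,0,0,0,6.55],[0.0069,0.0014,0,0,0,6.55],[0.0069,0.0014,0,0,0,6.55],[0.0069,0.0014,0,0,0,6.55],[0.0069,0.0014,0,0,0,6.55],[0.0069,0.0014,0,0,0,6.55],[0.0069,0.0014,0,0,0,6.55],[0.0069,0.0014,0,0,0,6.55],[0.0069,0.0014,0,0,0,6.55],[0.0069,0.0014,0,0,0,6.55],[0.0069,0.0014,0,0,0,6.55],[0.0069,0.0014,0,0,0,6.55],[0.0069,0.0014,0,0,0,6.55],[0.0069,0.0014,0,0,0,6.55],[0.0069,0.0014,0,0,0,6.55],[0.0069,0.0014,0,0,0,6.55],[0,0,0,0,0,0],[0,0,0,0,0,0],[0,0,0,0,0,0]]]' 1
python3 - <<'E'
from h import *
s=state(); q=s["tool_rot"]; print(s["tool_pos"],q,np.degrees(2*np.arctan2(q[2],q[1])),s["joint_pos"],s["ft_torque"])
E
```

```text
time: 11.82
tool_pos: [0.5911, 0.0191, 0.2277]
tool_rot: [-0.001, 0.491, 0.871, -0.0]
contact_force: [1.3, 0.7, 0.0]
gripper_width: 1.001
grasp_force: 0.0
[0.59113006 0.01910425 0.22770555] [-5.40778871e-04  4.90722454e-01  8.71315731e-01 -2.80734017e-04] 121.22383317459676 [-9.34468706e-02 -2.33057187e-02  1.69572397e+00 -7.26620881e-05
  1.47039087e+00 -6.38398237e-01] [ 0.04129895  0.08541177 -0.04469276]
```

```bash
python3 -m handwheel '[[[0,0,-0.02,0,0,0],[0,0,-0.02,0,0,0],[0,0,-0.02,0,0,0],[0,0,-0.02,0,0,0],[0,0,-0.02,0,0,0],[0,0,-0.015,0,0,0],[0,0,-0.012,0,0,0],[0,0,-0.009,0,0,0],[0,0,0,0,0,0],[0,0,0,0,0,0]]]' 1
python3 -m handwheel '[[[0,0,0,0,0,0],[0,0,0,0,0,0],[0,0,0,0,0,0],[0,0,0,0,0,0],[0,0,0,0,0,0],[0,0,0,0,0,0],[0,0,0,0,0,0],[0,0,0,0,0,0],[0,0,0,0,0,0],[0,0,0,0,0,0],[0,0,0,0,0,0]]]' 0
cat > st.py <<'E'
from h import *
v=[]
s=state(); q=s["tool_rot"]; print(np.round(s["tool_pos"],4),"yaw",round(float(np.degrees(2*np.arctan2(q[2],q[1]))),2),"j6",round(s["joint_pos"][5],3),"F",np.round(s["contact_force"],2),"M",np.round(s["ft_torque"],3),"grip",s["grasp_force"],s["gripper_width"])
E
python3 st.py
```

```text
time: 12.65
tool_pos: [0.5915, 0.0191, 0.0924]
tool_rot: [-0.0, 0.49, 0.872, -0.0]
contact_force: [-0.6, -0.6, -0.4]
gripper_width: 0.997
grasp_force: 0.0
time: 13.57
tool_pos: [0.5915, 0.0189, 0.0927]
tool_rot: [-0.0, 0.49, 0.872, -0.0]
contact_force: [-4.9, -1.9, 5.5]
gripper_width: 0.156
grasp_force: 59.7
[0.5915 0.0189 0.0927] yaw 121.36 j6 -0.641 F [-4.91 -1.86  5.54] M [-0.265  0.688  0.033] grip 59.68823432922363 0.15591616652701468
```

```bash
python3 -m handwheel '[[[0,0,-0.00015,0,0,-6.5],[0,0,-0.00015,0,0,-6.5],[0,0,-0.00015,0,0,-6.5],[0,0,-0.00015,0,0,-6.5],[0,0,-0.00015,0,0,-6.5],[0,0,-0.00015,0,0,-6.5],[0,0,-0.00015,0,0,-6.5],[0,0,-0.00015,0,0,-6.5]]]'; python3 st.py
python3 -m handwheel '[[[0,0,-0.00015,0,0,-6.5],[0,0,-0.00015,0,0,-6.5],[0,0,-0.00015,0,0,-6.5],[0,0,-0.00015,0,0,-6.5],[0,0,-0.00015,0,0,-6.5],[0,0,-0.00015,0,0,-6.5],[0,0,-0.00015,0,0,-6.5],[0,0,0,0,0,0],[0,0,0,0,0,0]]]'; python3 st.py
```

```text
time: 14.23
tool_pos: [0.5908, 0.0188, 0.0916]
tool_rot: [-0.0, 0.824, 0.567, -0.001]
contact_force: [-6.3, -1.5, 7.3]
gripper_width: 0.155
grasp_force: 60.0
[0.5908 0.0188 0.0916] yaw 69.05 j6 0.272 F [-6.31 -1.47  7.34] M [-0.314  1.131  0.023] grip 60.03637969493866 0.15473476259209407
time: 14.98
tool_pos: [0.5904, 0.0192, 0.0906]
tool_rot: [-0.0, 0.978, 0.207, -0.002]
contact_force: [-8.6, -0.6, 8.7]
gripper_width: 0.152
grasp_force: 60.3
[0.5904 0.0192 0.0906] yaw 23.85 j6 1.061 F [-8.64 -0.61  8.67] M [-0.177  1.417 -0.013] grip 60.28479337692261 0.1519053313476783
```

```bash
python3 -m handwheel '[[[-0.0007,0,-0.0001,0,0,-4],[0,0,-0.0001,0,0,-4],[0,0,-0.0001,0,0,-4],[0,0,-0.0001,0,0,-4],[0,0,-0.0001,0,0,-4]]]'; python3 st.py
python3 -m handwheel '[[[0,0,-0.0001,0,0,-4],[0,0,-0.0001,0,0,-4],[0,0,-0.0001,0,0,-4],[0,0,-0.0001,0,0,-4],[0,0,-0.0001,0,0,-4]]]'; python3 st.py
python3 -m handwheel '[[[0,0,-0.0001,0,0,-4],[0,0,-0.0001,0,0,-4],[0,0,-0.0001,0,0,-4],[0,0,0,0,0,0]]]'; python3 st.py
```

```text
time: 15.4
tool_pos: [0.5901, 0.0195, 0.0902]
tool_rot: [-0.0, 0.999, 0.032, -0.001]
contact_force: [-6.3, 0.7, 8.7]
gripper_width: 0.153
grasp_force: 60.1
[0.5901 0.0195 0.0902] yaw 3.68 j6 1.413 F [-6.35  0.72  8.73] M [-0.057  1.151  0.049] grip 60.11455535888672 0.1528657603207946
time: 15.82
tool_pos: [0.5901, 0.0197, 0.0897]
tool_rot: [-0.0, 0.99, -0.142, -0.001]
contact_force: [-7.3, 1.0, 9.0]
gripper_width: 0.157
grasp_force: 60.2
[0.5901 0.0197 0.0897] yaw -16.32 j6 1.762 F [-7.31  0.95  8.97] M [ 0.098  1.193 -0.034] grip 60.15547513961792 0.156608042280558
time: 16.15
tool_pos: [0.5902, 0.0199, 0.0894]
tool_rot: [-0.0, 0.97, -0.244, -0.001]
contact_force: [-6.3, 0.4, 8.3]
gripper_width: 0.153
grasp_force: 60.2
[0.5902 0.0199 0.0894] yaw -28.27 j6 1.971 F [-6.34  0.42  8.29] M [ 0.171  1.181 -0.088] grip 60.15969693660736 0.1525232621987167
```

```bash
python3 -m handwheel '[[[0,0,0,0,0,0],[0,0,0,0,0,0],[0,0,0,0,0,0],[0,0,0,0,0,0],[0,0,0,0,0,0],[0,0,0,0,0,0],[0,0,0,0,0,0],[0,0,0,0,0,0]]]' 1; python3 st.py
python3 -m handwheel '[[[0,0,0,0,0,7],[0,0,0,0,0,7],[0,0,0,0,0,7],[0,0,0,0,0,7],[0,0,0,0,0,7],[0,0,0,0,0,7],[0,0,0,0,0,7],[0,0,0,0,0,7],[0,0,0,0,0,7],[0,0,0,0,0,7],[0,0,0,0,0,7],[0,0,0,0,0,7],[0,0,0,0,0,7]]]' 1
python3 -m handwheel '[[[0,0,0,0,0,7],[0,0,0,0,0,7],[0,0,0,0,0,7],[0,0,0,0,0,7],[0,0,0,0,0,7],[0,0,0,0,0,7],[0,0,0,0,0,7],[0,0,0,0,0,7],[0,0,0,0,0,7],[0,0,0,0,0,7],[0,0,0,0,0,7],[0,0,0,0,0,7],[0,0,0,0,0,5.4],[0,0,0,0,0,0],[0,0,0,0,0,0]]]' 1; python3 st.py
```

```text
time: 16.82
tool_pos: [0.5909, 0.0191, 0.0887]
tool_rot: [-0.0, 0.97, -0.243, 0.0]
contact_force: [0.3, -0.0, 0.3]
gripper_width: 1.003
grasp_force: 0.0
[0.5909 0.0191 0.0887] yaw -28.14 j6 1.968 F [ 0.33 -0.03  0.28] M [0.001 0.043 0.004] grip 0.0 1.0025530449912015
time: 17.9
tool_pos: [0.5909, 0.0192, 0.0887]
tool_rot: [0.0, 0.852, 0.524, 0.0]
contact_force: [0.3, 0.7, -0.4]
gripper_width: 1.003
grasp_force: 0.0
time: 19.15
tool_pos: [0.5909, 0.0191, 0.0888]
tool_rot: [0.0, 0.241, 0.971, 0.0]
contact_force: [0.4, -0.1, -0.4]
gripper_width: 1.003
grasp_force: 0.0
[0.5909 0.0191 0.0888] yaw 152.12 j6 -1.178 F [ 0.38 -0.15 -0.39] M [ 0.01  -0.005  0.041] grip 0.0 1.0031628404816781
```

```bash
cat > av.py <<'E'
from h import *
M=[];J=[];F=[]
for i in range(6):
    grab_frame("side"); s=state(); M.append(s["ft_torque"][2]); J.append(s["joint_efforts"][5]); F.append(s["contact_force"])
q=s["tool_rot"]; print(round(s["time"],2),np.round(s["tool_pos"],4),"yaw",round(float(np.degrees(2*np.arctan2(q[2],q[1]))),2),"Mz %.3f±%.3f J6 %.3f±%.3f"%(np.mean(M),np.std(M),np.mean(J),np.std(J)),np.round(np.mean(F,0),1))
E
python3 -m handwheel '[[[-0.001,0.0009,0,0,0,0],[0,0,0,0,0,0],[0,0,0,0,0,0],[0,0,0,0,0,0],[0,0,0,0,0,0],[0,0,0,0,0,0],[0,0,0,0,0,0],[0,0,0,0,0,0],[0,0,0,0,0,0],[0,0,0,0,0,0],[0,0,0,0,0,0]]]' 0; python3 av.py
python3 -m handwheel '[[[0,0,-0.0001,0,0,-4],[0,0,-0.0001,0,0,-4],[0,0,-0.0001,0,0,-4],[0,0,0,0,0,0]]]'; python3 av.py
python3 -m handwheel '[[[0,0,-0.0001,0,0,-4],[0,0,-0.0001,0,0,-4],[0,0,0,0,0,0]]]'; python3 av.py
```

```text
time: 20.07
tool_pos: [0.5899, 0.02, 0.0889]
tool_rot: [0.0, 0.24, 0.971, -0.0]
contact_force: [-0.6, 0.9, 1.8]
gripper_width: 0.154
grasp_force: 59.7
20.37 [0.5899 0.02   0.0889] yaw 152.26 Mz -0.010±0.028 J6 -0.013±0.000 [-0.5  0.   1.8]
time: 20.7
tool_pos: [0.59, 0.0202, 0.0886]
tool_rot: [0.0, 0.34, 0.94, 0.0]
contact_force: [-0.7, 0.2, 2.8]
gripper_width: 0.152
grasp_force: 60.0
21.0 [0.59   0.0201 0.0886] yaw 140.31 Mz -0.008±0.045 J6 0.030±0.047 [-0.8  0.4  2.4]
time: 21.25
tool_pos: [0.5901, 0.0202, 0.0885]
tool_rot: [0.0, 0.405, 0.914, 0.0]
contact_force: [-0.1, 1.7, 2.9]
gripper_width: 0.153
grasp_force: 60.0
21.55 [0.5901 0.0202 0.0884] yaw 132.31 Mz -0.005±0.038 J6 0.031±0.045 [-0.2  1.6  2.9]
```

```bash
cat > av.py <<'E'
from h import *
M=[];J=[];F=[]
s=state()
for i in range(5):
    M.append(s["ft_torque"][2]); J.append(s["joint_efforts"][5]); F.append(s["contact_force"]); grab_frame("side"); s=state()
q=s["tool_rot"]; print(round(s["time"],2),np.round(s["tool_pos"],4),"yaw",round(float(np.degrees(2*np.arctan2(q[2],q[1]))),2),"Mz",round(float(np.mean(M)),3),np.round(M,3),"J6",np.round(J,3),np.round(np.mean(F,0),1))
E
python3 -m handwheel '[[[0,0,-0.0001,0,0,-4],[0,0,-0.0001,0,0,-4]]]' |head -1; python3 av.py
python3 -m handwheel '[[[0,0,-0.0001,0,0,-4],[0,0,-0.0001,0,0,-4]]]'|head -1; python3 av.py
python3 -m handwheel '[[[0,0,-0.0001,0,0,-4],[0,0,-0.0001,0,0,-4]]]'|head -1; python3 av.py
```

```text
time: 21.72
21.97 [0.5902 0.0202 0.0883] yaw 124.36 Mz -0.029 [ 0.026 -0.057 -0.081  0.003 -0.038] J6 [-0.696  0.173  0.328  0.068 -0.011] [0.  2.4 3.6]
time: 22.13
22.38 [0.5902 0.0202 0.0881] yaw 116.38 Mz -0.018 [ 0.034 -0.033 -0.017 -0.034 -0.038] J6 [-0.696  0.177  0.326  0.065 -0.006] [1.  2.9 3.3]
time: 22.55
22.8 [0.5903 0.0202 0.0879] yaw 108.38 Mz 0.009 [ 0.063  0.    -0.023 -0.004  0.008] J6 [-0.696  0.178  0.326  0.064 -0.003] [1.5 3.6 3.5]
```

```bash
for i in 1; do
python3 -m handwheel '[[[0,0,0,0,0,-2],[0,0,-0.0001,0,0,-2]]]' |head -1; python3 av.py
python3 -m handwheel '[[[0,0,0,0,0,-2],[0,0,-0.0001,0,0,-2]]]' |head -1; python3 av.py
python3 -m handwheel '[[[0,0,0,0,0,-2],[0,0,-0.0001,0,0,-2]]]' |head -1; python3 av.py; done
```

```text
time: 22.97
23.22 [0.5903 0.0202 0.0879] yaw 104.34 Mz -0.012 [ 0.044 -0.052 -0.05  -0.021  0.019] J6 [-0.335  0.078  0.14   0.011 -0.008] [2.6 4.  3.9]
time: 23.38
23.63 [0.5903 0.0202 0.0877] yaw 100.32 Mz -0.042 [ 0.061 -0.106 -0.015 -0.077 -0.073] J6 [-0.313  0.097  0.091 -0.02  -0.047] [2.9 4.4 3.7]
time: 23.8
24.05 [0.5904 0.0203 0.0877] yaw 96.32 Mz -0.026 [ 0.124 -0.033 -0.112 -0.052 -0.055] J6 [-0.256  0.146  0.072 -0.045 -0.07 ] [2.6 4.8 3.9]
```

Joint-6 torque was repeatable to 0.001 N m while the screw ran free. Over the last two 4° steps it rose by 0.02 and then 0.06 N m, which is about 8 N of bearing force. Releasing and lifting off.

```bash
python3 -m handwheel '[[[0,0,0,0,0,0],[0,0,0,0,0,0],[0,0,0,0,0,0],[0,0,0,0,0,0],[0,0,0,0,0,0],[0,0,0,0,0,0],[0,0,0,0,0,0],[0,0,0,0,0,0],[0,0,0.01,0,0,0],[0,0,0.02,0,0,0],[0,0,0.03,0,0,0],[0,0,0.03,0,0,0],[0,0,0.03,0,0,0],[0,0,0.02,0,0,0],[0,0,0,0,0,0],[0,0,0,0,0,0]]]' 1
python3 -m handwheel '[[[-0.02,-0.01,0,0,0,-6],[-0.02,-0.01,0,0,0,-6],[-0.02,-0.01,0,0,0,-6],[-0.02,-0.01,0,0,0,-6],[-0.02,-0.01,0,0,0,-6],[-0.02,-0.01,0,0,0,-6],[-0.01,-0.01,0,0,0,-6],[0,0,0,0,0,-6],[0,0,0,0,0,-6],[0,0,0,0,0,-6],[0,0,0,0,0,-6],[0,0,0,0,0,-6],[0,0,0,0,0,-6],[0,0,0,0,0,-6],[0,0,0,0,0,0],[0,0,0,0,0,0]]]' 1
python3 - <<'E'
from h import *
c="wrist"; ci=camera_info(c); P,D=grab_frame(c)
hsv=cv2.cvtColor(P,cv2.COLOR_BGR2HSV); m=((hsv[...,0]<8)|(hsv[...,0]>172))&(hsv[...,1]>150)&(hsv[...,2]>60)
pts=np.array([world(c,(u,v),D[v,u],ci=ci) for v,u in np.argwhere(m) if D[v,u]>0])
pts=pts[np.hypot(pts[:,0]-.59,pts[:,1]-.018)<.04]
t=pts[pts[:,2]>np.percentile(pts[:,2],99)-.006]
print(len(t),np.median(t[:,2]),cv2.minAreaRect((t[:,:2]*1000).astype(np.float32)))
for n,z in (("plate_tab",.044),("foot_sole",.01)):
    for r in pinpoint(c,n)[:2]: print(n,r["conf"],world(c,r["position"],z=z,ci=ci))
cv2.imwrite("pics/wrist5.png",cv2.resize(P[0:300,170:470],None,fx=2,fy=2))
E
```

```text
time: 25.38
tool_pos: [0.5908, 0.02, 0.2298]
tool_rot: [0.002, 0.667, 0.745, 0.001]
contact_force: [0.4, 0.5, -0.5]
gripper_width: 1.0
grasp_force: 0.0
time: 26.72
tool_pos: [0.4591, -0.0498, 0.2257]
tool_rot: [-0.001, 0.994, 0.108, -0.001]
contact_force: [0.1, -0.2, -0.3]
gripper_width: 1.0
grasp_force: 0.0
1054 0.11834353354749969 ((590.3944091796875, 19.73253059387207), (14.527748107910156, 42.132076263427734), 6.850628852844238)
plate_tab 0.85 [ 0.37043468 -0.28416164  0.044     ]
plate_tab 0.83 [ 0.47376042 -0.0068287   0.044     ]
foot_sole 0.77 [0.59279741 0.02091041 0.01      ]
```

View pics/wrist5.png

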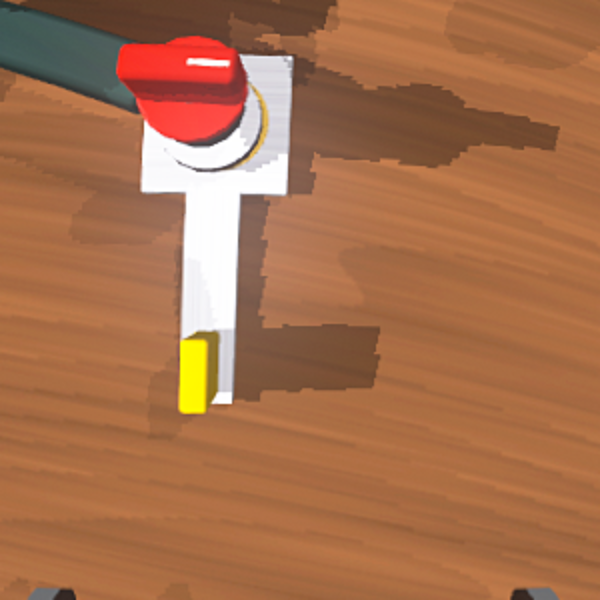

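The picture shows the plate still in place, its tab at (195,375). The sole is on the disc, which shows only a thin rim at (262,120), and the knob has come down 4.5 mm with its yaw held at 97°. Nothing touches the robot.

```bash
python3 -c "
from plant import *
print(job_done())"
```

```text
the job is handed in; nothing more can be done
None
```

The steel plate is centred to within about 3 mm under the foot, which bears on it with an estimated 8 N (inferred from wrist torque). The gripper is clear, the pot, jar and mallet were not touched, and the job was handed in at about 27 s; no verdict was returned.

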